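# Sample two shades with a metal applicator wand

### The arm

A 6-joint arm with a two-finger parallel gripper is mounted at the origin on the work surface. World frame = base frame: x ahead of the robot, y to its left, z up, the work surface at z = 0. Lengths are in m, angles in rad, forces in N, time in s.
With the tool pointing down it reaches from about 0.35 to 0.975 m from the base axis. Payload 17.4 kg.
Tool frame: the origin (TCP) lies on the mounting face of the last link; the fingertips stand env.tcp_to_tips ahead of it and the grasp point (between the pads) lies 155 mm ahead of it (env.tcp_to_tips is the distance from the TCP to the fingertips, in m); z points along the fingers, y is the direction in which the jaws open and shut (so a half turn about z gives the same grasp; the last joint's range is limited). The gripper opens to 85 mm and grips with 20 to 120 N. Pads are 22 mm wide; open, the fingers measure 114 mm over their backs; the gripper's body (76 mm by 85 mm) begins 54 mm behind the grasp point. The pads swing forward as they close: fully open they stand 13 mm farther back than shut.
Start: joints at [-1.256, 0.116, 1.442, -0, 1.584, -0.038], TCP at [0.233, -0.633, 0.405] pointing down, gripper open.
Joint ranges: [-2.83, 2.83], [-0.83, 2.19], [0.07, 2.5], [-1.14, 4.28], [0.01, 3], [-2.97, 2.97]. Speed limits (rad/s): [1.89, 1.89, 2.22, 3.14, 3.14, 3.14].

### API

Orientations are given as [roll, pitch, yaw] about the fixed x, y, z axes, in that order (R = Rz(yaw) Ry(pitch) Rx(roll)).
In Python, from station import monitor, cams, finish_job, env gives the robot as it stands. The module is installed in compiled form; this text tells all that it offers.
- The arm moves only by the tool arm_command, never from a script. Its argument "deltas" is a list of rows, each a list of 7 numbers: the turn, a rotation vector about the world's x, y, z in degrees, then the shift along the world's x, y, z in cm, then the opening, from 0 (shut) to 1 (fully open). A call has 1 to 8 rows; each row is the pose to reach, as a shift and turn from the pose commanded when the call began; what a row does not reach only later rows make up. A row lasts 1/10 s, in which the tool goes at most 50 mm and 8.59 degrees, less where a joint would pass 70% of its speed; a pose out of reach is approached as far as the arm can. A call with a gripper value outside its range is refused whole. The fingers move at their own pace and stop on an object; "newtons" is the grip in N (left out, the last holds). Time passes only in rows, so rows that repeat a pose let the fingers close. It gives the time, the measured TCP pose, the force and the opening at its end, in the units of the state.
- monitor.get_obs(): the state, without advancing time (a new reading comes with each control period).
- cams.get_image(name): name is "scene" or "top" or "wrist"; returns the picture (384x512x3 uint8, red, green, blue); there is no depth.
- cams.camera_params(name): a dict with "vfov" (degrees; the focal length in pixels is half the picture's height over the tangent of half this angle, whatever the lens; pixels are square), "cx", "cy" (the principal point, pixels), "R" (3x3) and "t" (3): a world point X has camera coordinates R X + t; the wrist camera has in their place "T_tool_cam" (4x4, takes a point from camera to tool coordinates, whose origin is the TCP and whose axes are the flange's). Camera axes: x right, y down, z forward; pixel columns grow to the right and rows downward; lengths in m; the calibration is good to about 2 mm. A picture is of the moment at which its call begins: read the wrist's pose just before it. camera_params takes no time and is no camera call.
- finish_job(): hands the job in, once; it reports no verdict.
The state is a dict: "time": time; "q": joint angles; "qvel": joint speeds; "effort": joint torques, N m; "ee_pos": TCP position; "ee_rot": TCP orientation; "contact_force": force on the tool from outside, world axes, zero at the start; "ft_torque": the same for the moment, N m; "width": opening from 0.0 (shut) to 1.0 (fully open).
Only numpy, scipy, OpenCV 4.12 (cv2) and the standard library are available. Lean on these libraries where they do the work, as an engineer would, in place of code of your own. Each camera call takes 0.05 s, during which the arm holds its last target.

### The job

Take the metal applicator wand from its sloping stand and, with its ball tip, touch first the round powder pan of the open palette, then the square one, then the flat middle of the white ceramic tray, resting gently on each for about half a second; the pans sit at unknown depths in their wells and must not be pushed in. Leave the six-sided pan untouched and the other things on the vanity undisturbed. Finally put the wand back in its stand as it was and let go.

Things in the scene. Friction and masses are not known exactly. Their poses are not given: they have to be found in the camera images.
- wand: Loose metal wand, 180 mm, about 60 g. Origin on its axis at the middle of the grip, +x towards the ball tip (end at x = 95 mm). Handle: 12 x 12 mm square bar, x = -85 to 40 mm, flats facing its y and z. Brass collar disc, 26 mm diameter, x = 39 to 45. Then a 12 mm round neck to x = 60, a 7 mm rod and an 8 mm ball. Hold it with 60 N or more, or it swivels in the fingers when its tip is pushed.
- wand_tip (a point): The very end of the wand's ball tip (ball of 8 mm diameter; the ball's centre is 4 mm back along the wand).
- stand: Fixed steel stand, foot 160 x 70 x 8 mm (x, y, z), origin under its centre. Two U forks open upward, low at x = 37 mm, high at x = -34 mm, carry the wand along x, sloping 40 degrees, tip down towards +x. Fork floors 16 mm wide, flaring to 30 mm. The collar lies against the up-slope face of the low fork and stops the wand sliding down: set it back with the collar up-slope of that fork.
- stand_mid (a point): Point of the stand, 86 mm above the table, where the wand's origin lies when in place. About 60 mm of handle here is free; gripped from straight above, fingers closing along the stand's y, the wand lifts straight up and is held tip low; it goes back straight down.
- stand_tip (a point): Point of the stand, 25 mm above the table, where the end of the wand's tip lies when the wand is in its place.
- palette: Open black clamshell palette, fixed. Base 90 x 190 x 22 mm (x, y, z), origin under its centre; brass latch button on the -x edge; mirrored lid lies open beyond the +x edge, rising at 20 degrees to 55 mm high. In the base three wells, 52 x 52 mm, 16 mm deep, in a row along y, 60 mm apart, one powder pan in each; which is where varies.
- pan_round: Well of the round powder pan (disc, 42 mm diameter, 5 mm thick); origin mid-floor of the well, 6 mm above the table. The pan's flat top is at an unknown height, 5 to 14 mm above this origin: find it by touch. It does not give under a gentle touch; more than 15 N is too hard.
- well_round (a point): Centre of the mouth of the round pan's well, level with the palette's rim, 22 mm above the table. The tip should touch within about 18 mm of it in plan.
- pan_square: The same for the square powder pan (40 x 40 x 5 mm): origin at the middle of its well's floor, pan's top 5 to 14 mm above it, unknown and independent of the other.
- well_square (a point): Centre of the mouth of the square pan's well, as for the round one.
- pan_hex: The same for the six-sided powder pan (38 mm across flats), which must not be touched.
- tray: Fixed white ceramic tray, 115 x 150 mm (x by y), origin under its centre; floor's upper face 6 mm above the table, edges gently raised to about 13 mm. Touch it with no more than 15 N too.
- tray_mid (a point): Centre of the tray's floor, on its upper face. Touch within 35 mm of it.
- lipstick_a: Gold lipstick tube standing upright, 21 mm diameter, 76 mm high, loose; origin under its foot. Leave alone.
- lipstick_b: A second such tube. Leave alone.
- comb: Tortoiseshell comb lying flat, 150 mm long (its x) by 34 mm, 4 mm thick, loose; origin under its middle. Leave alone.
- perfume: Amber glass bottle, 52 mm diameter, 105 mm high, loose; origin under its foot. Leave alone.
- cream_jar: White cream jar, 68 mm diameter, 50 mm high, loose; origin under its foot. Leave alone.
- vanity_mirror: Hand mirror lying flat, disc of 110 mm diameter about its origin with a 100 mm handle to -x, 10 mm thick, loose. Leave alone.
There are look-alikes about, which are no part of the job. What is shaped like the tray but blue or yellow is not meant.

How it is judged:
On the way, in this order (a step that is already met when the one before it is completed fails the run):
1. the wand is lifted clear of its stand (distance between wand and stand_mid above 0.04 m and contact force between wand and stand below 0.05 N and contact force between the fingers and wand above 1 N), for 0.1 s.
2. the wand's tip rests on the round pan (horizontal distance between wand_tip and well_round below 0.022 m and contact force between wand and pan_round above 0.4 N), for 0.25 s.
3. the wand's tip rests on the square pan (horizontal distance between wand_tip and well_square below 0.026 m and contact force between wand and pan_square above 0.4 N), for 0.25 s.
4. the wand's tip rests on the middle of the tray (horizontal distance between wand_tip and tray_mid below 0.04 m and contact force between wand and tray above 0.4 N), for 0.25 s.
At the end, for the whole second after the job is handed in: The wand lies still in both forks of its stand, its tip and its middle within 12 mm of their home points and flat side up as at the start (within about 18 degrees) (distance between wand_tip and stand_tip below 0.012 m and distance between wand and stand_mid below 0.012 m and angle between the z axis of wand and the y axis of stand_mid, either way round above 1.25 rad and contact force between wand and stand above 0.05 N and linear speed of wand below 0.02 m/s); the robot touches nothing.
It fails at once if the round pan, the square pan or the tray is pressed with more than 15 N (contact force between wand and pan_round above 15 N or contact force between wand and pan_square above 15 N or contact force between wand and tray above 15 N).
It fails at once if the six-sided pan is touched (contact force between any of wand, the fingers, the arm and pan_hex above 0.5 N).
It fails at once if a bystander is moved more than 25 mm (distance of any of lipstick_a, lipstick_b, comb, perfume, cream_jar, vanity_mirror from where it was at the start of the episode above 0.025 m).
It also fails if it takes over 64 s, if anything falls off the work surface, if the arm or the gripper's body presses on something with over 40 N, if the wrist force passes 120 N, or if a joint passes its speed limit or range.

## Working session

There is one attempt and no reset: what is moved stays moved. The work goes in short steps, Python scripts to look and compute and a tool call to move; the robot and the scene stay as the last step left them, time stands still between calls to the robot, and variables do not carry over. Pictures are saved under pics/ and viewed, and the job is handed in when it is done.

Besides the shell and the picture viewer there is one more tool, called after "Request:" as a command line: name --pt "numbers of a row" for each row, then --argument value for the rest. arm_command: Moves the arm, as the interface text tells. Its arguments: {"type":"object","properties":{"deltas":{"type":"array"},"newtons":{"type":"number"}},"required":["deltas"]}

```bash
mkdir -p pics
cat > h.py <<'E'
import numpy as np, cv2
from station import monitor, cams, finish_job, env
from scipy.spatial.transform import Rotation as Rot
def K(p,h=384):
    f=h/2/np.tan(np.radians(p['vfov'])/2); return f,p['cx'],p['cy']
def cam(name,obs=None):
    p=cams.camera_params(name); f,cx,cy=K(p)
    if 'R' in p: R=np.array(p['R']);t=np.array(p['t']); Rw=R.T; C=-R.T@t
    else:
        o=obs or monitor.get_obs(); T=np.array(p['T_tool_cam']); Rt=Rot.from_euler('xyz',o['ee_rot']).as_matrix()
        Rw=Rt@T[:3,:3]; C=Rt@T[:3,3]+np.array(o['ee_pos'])
    return f,cx,cy,Rw,C
def pix2w(c,u,v,z):
    f,cx,cy,Rw,C=c; d=Rw@np.array([(u-cx)/f,(v-cy)/f,1]); return C+d*(z-C[2])/d[2]
def w2pix(c,X):
    f,cx,cy,Rw,C=c; q=Rw.T@(np.array(X)-C); return np.array([f*q[0]/q[2]+cx,f*q[1]/q[2]+cy])
def save(name,img,crop=None,s=1):
    if crop: u0,v0,u1,v1=crop; img=img[v0:v1,u0:u1]
    img=cv2.resize(img,None,fx=s,fy=s,interpolation=cv2.INTER_CUBIC)
    cv2.imwrite('pics/'+name,img[:,:,::-1])
E
python3 - <<'E'
from h import *
o=monitor.get_obs(); print({k:np.round(v,3) for k,v in o.items()}, env.tcp_to_tips)
for n in ['scene','top','wrist']:
    im=cams.get_image(n); save(n+'0.png',im,s=1.5); np.save('pics/'+n+'0.npy',im)
    c=cam(n); print(n,cams.camera_params(n)['vfov'],c[4],np.round(c[3],3).tolist())
E
```

```text
{'time': np.float64(0.0), 'q': array([-1.256,  0.116,  1.442,  0.   ,  1.584, -0.038]), 'qvel': array([-0.   , -0.001,  0.001, -0.003, -0.002,  0.001]), 'effort': array([ 2.0000e-03, -7.3199e+01, -6.3247e+01,  0.0000e+00,  6.0000e-03,
       -0.0000e+00]), 'ee_pos': array([ 0.233, -0.633,  0.404]), 'ee_rot': array([-3.14 , -0.   ,  0.353]), 'contact_force': array([ 1.124, -0.244, -0.472]), 'ft_torque': array([ 0.013,  0.012, -0.006]), 'width': np.float64(1.001)} 0.1734
scene 57.432786986571884 [1.2031668  0.80061402 0.77047713] [[-0.762, 0.343, -0.549], [0.648, 0.425, -0.633], [0.016, -0.838, -0.546]]
top 48.68817101287582 [ 0.39774764 -0.00334688  1.32570768] [[0.029, -0.995, 0.097], [-0.999, -0.028, 0.018], [-0.015, -0.097, -0.995]]
wrist 64.05910724567751 [ 0.30610785 -0.60637946  0.37356609] [[0.347, -0.893, -0.287], [-0.938, -0.331, -0.104], [-0.002, 0.305, -0.952]]
```

View pics/top0.png

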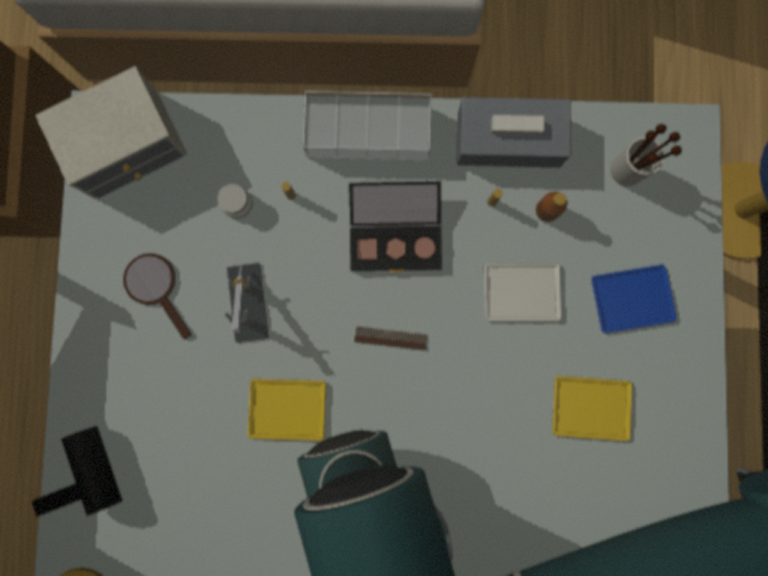

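View pics/scene0.png

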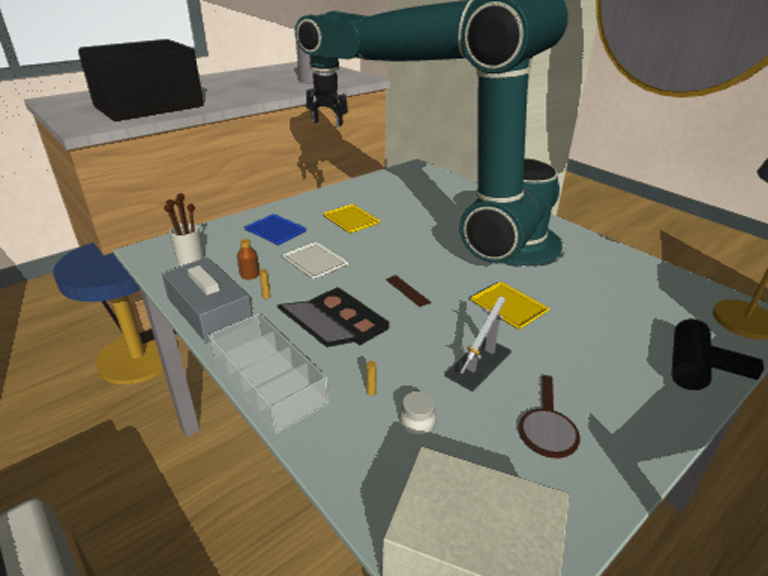

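View pics/wrist0.png

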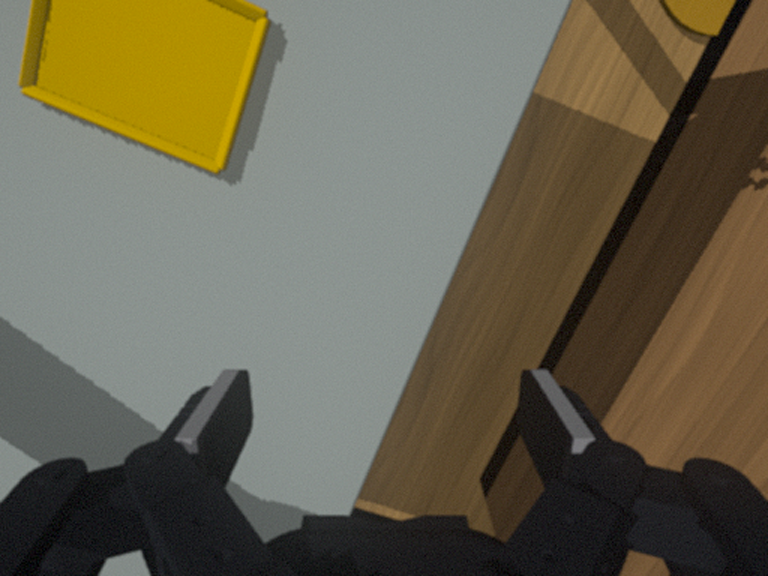

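The top picture (1.5x) shows the stand with the wand at (247,300). The palette base is at (396,249), with square (368,249), hex (397,248) and round (425,247) pans. The white tray is at (523,293).

The look-alikes are the blue tray (634,298), the yellow trays (288,410) and (593,409), and the brushes in a cup (650,150), which could be taken for the wand. I choose the white tray and the wand on the stand, and check them in close crops.

Run:
```python
from h import *
im=np.load('pics/top0.npy')
save('t_stand.png',im,(140,165,190,235),10)
save('t_pal.png',im,(225,115,385,220),5)
im=np.load('pics/scene0.npy')
save('s_stand.png',im,(285,185,355,265),8)
```

```text
(no output)
```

View pics/t_stand.png

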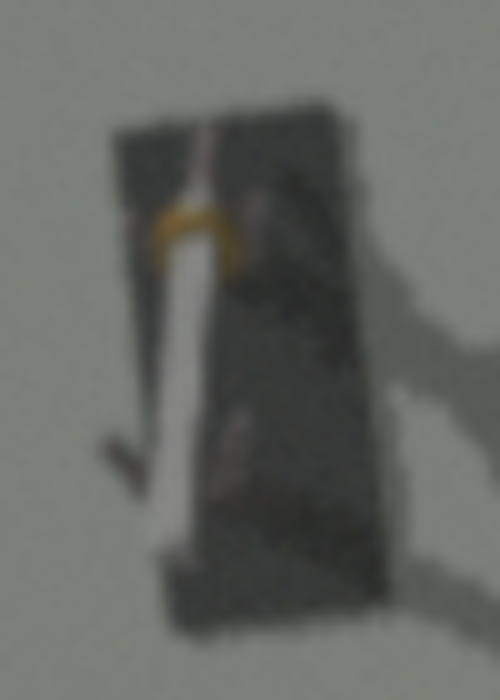

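View pics/t_pal.png

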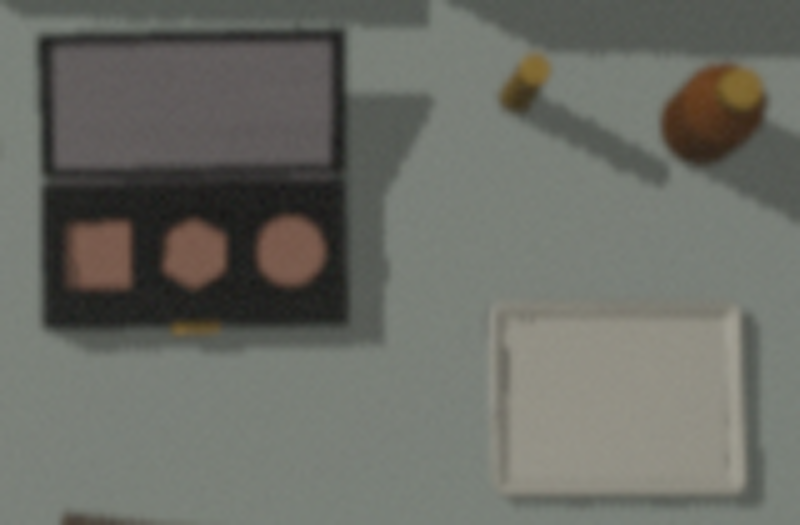

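View pics/s_stand.png

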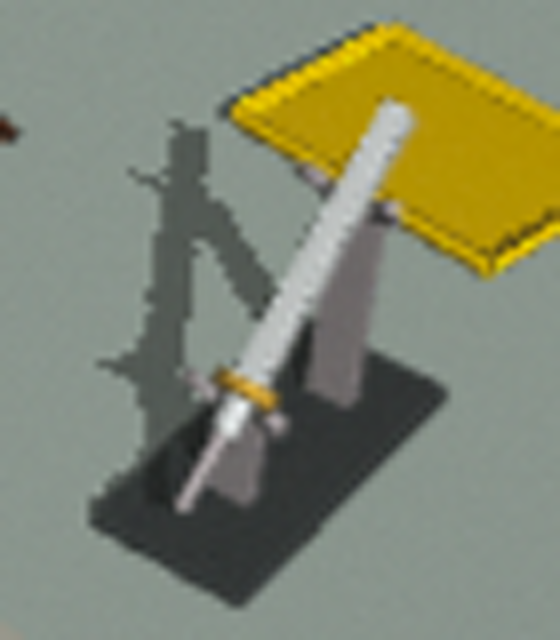

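Run:
```python
from h import *
c=cam('top')
def fit(px,z,local,name):
    P=np.array([pix2w(c,u,v,z)[:2] for u,v in px]); L=np.array(local)
    Lc=L-L.mean(0); Pc=P-P.mean(0)
    th=np.arctan2((Lc[:,0]*Pc[:,1]-Lc[:,1]*Pc[:,0]).sum(),(Lc*Pc).sum())
    R=np.array([[np.cos(th),-np.sin(th)],[np.sin(th),np.cos(th)]])
    print(name,P.mean(0).round(4),np.degrees(th).round(2),'res mm',((Pc-Lc@R.T)*1e3).round(1).tolist()); return P.mean(0),th
s=lambda a,o,k:[(x/k+o[0],y/k+o[1]) for x,y in a]
p,th=fit(s([(117,133),(330,103),(388,595),(180,632)],(140,165),10),.008,[(.08,.035),(.08,-.035),(-.08,-.035),(-.08,.035)],'stand')
fit(s([(45,185),(345,183),(347,324),(45,326)],(225,115),5),.022,[(.045,.095),(.045,-.095),(-.045,-.095),(-.045,.095)],'pal')
fit(s([(492,303),(742,305),(745,492),(497,495)],(225,115),5),.013,[(.0575,.075),(.0575,-.075),(-.0575,-.075),(-.0575,.075)],'tray')
for n,q in [('sq',(99,255)),('hex',(195,254)),('rd',(291,250))]:
    q=s([q],(225,115),5)[0]; print(n,pix2w(c,*q,.016))
ax=np.array([np.cos(th),np.sin(th)])
# expected wand: handle end, collar
cs=np.cos(np.radians(40)); sn=np.sin(np.radians(40))
cs_=cam('scene')
for x in (-.085,.042,.095):
    X=np.r_[p+ax*x*cs,.086-x*sn]
    print(x,X.round(4),'top crop',(w2pix(c,X)-[140,165])*10,'scene crop',(w2pix(cs_,X)-[285,185])*8)
```

```text
stand [0.4986 0.286 ] 9.88 res mm [[-1.1, -1.6], [-1.8, 0.7], [2.1, 2.8], [0.8, -1.9]]
pal [ 0.6169 -0.0192] 1.9 res mm [[-0.6, -1.6], [-0.8, 1.5], [0.7, 1.6], [0.7, -1.5]]
tray [ 0.5351 -0.2838] 1.65 res mm [[2.2, 2.5], [0.8, -2.5], [-0.6, -1.2], [-2.4, 1.2]]
sq [0.61581671 0.04087346 0.016     ]
hex [ 0.61804004 -0.01902631  0.016     ]
rd [ 0.62215332 -0.07880645  0.016     ]
-0.085 [0.4344 0.2749 0.1406] top crop [180.32739771 554.71821216] scene crop [380.42569363  99.88286562]
0.042 [0.5303 0.2915 0.059 ] top crop [204.05552284 245.05612589] scene crop [225.82872498 382.94654667]
0.095 [0.5703 0.2985 0.0249] top crop [212.98981876 128.45977882] scene crop [159.72110134 503.98816513]
```

Request:
arm_command --pt "0 0 -10.3 26.7 38.3 0 1" --pt "0 0 -10.3 26.7 38.3 0 1" --pt "0 0 -10.3 26.7 38.3 0 1" --pt "0 0 -10.3 26.7 38.3 0 1" --pt "0 0 -10.3 26.7 38.3 0 1" --pt "0 0 -10.3 26.7 38.3 0 1" --pt "0 0 -10.3 26.7 38.3 0 1" --pt "0 0 -10.3 26.7 38.3 0 1" --newtons 80

```text
time: 0.95
ee_pos: [0.4626, -0.3034, 0.4047]
ee_rot: [3.141, -0.0, 0.173]
contact_force: [1.3, -0.1, 0.2]
width: 0.999
```

Request:
arm_command --pt "0 0 0 3.9 59.2 0 1" --pt "0 0 0 3.9 59.2 0 1" --pt "0 0 0 3.9 59.2 0 1" --pt "0 0 0 3.9 59.2 0 1" --pt "0 0 0 3.9 59.2 0 1" --pt "0 0 0 3.9 59.2 0 1" --pt "0 0 0 3.9 59.2 0 1" --pt "0 0 0 3.9 59.2 0 1"

```text
time: 1.75
ee_pos: [0.4877, 0.0959, 0.4048]
ee_rot: [3.142, -0.0, 0.173]
contact_force: [1.3, -0.8, -0.3]
width: 1.002
```

Request:
arm_command --pt "0 0 0 1.3 19.2 0 1" --pt "0 0 0 1.3 19.2 0 1" --pt "0 0 0 1.3 19.2 0 1" --pt "0 0 0 1.3 19.2 0 1" --pt "0 0 0 1.3 19.2 0 1" --pt "0 0 0 1.3 19.2 0 1"

```text
time: 2.35
ee_pos: [0.5011, 0.2865, 0.4041]
ee_rot: [3.141, 0.001, 0.175]
contact_force: [-0.7, -1.2, 0.3]
width: 1.002
```

Run:
```python
from h import *
o=monitor.get_obs(); c=cam('wrist',o); print(o['time'],o['ee_pos'],o['ee_rot'],o['contact_force'])
im=cams.get_image('wrist'); np.save('pics/w1.npy',im)
save('w1.png',im,s=1.5)
import pickle; pickle.dump(c,open('pics/w1.pkl','wb'))
```

```text
2.35 [0.50113639 0.2865282  0.40412613] [3.14108682e+00 1.02573064e-03 1.74752373e-01] [-0.70901808 -1.20768621  0.26419389]
```

View pics/w1.png

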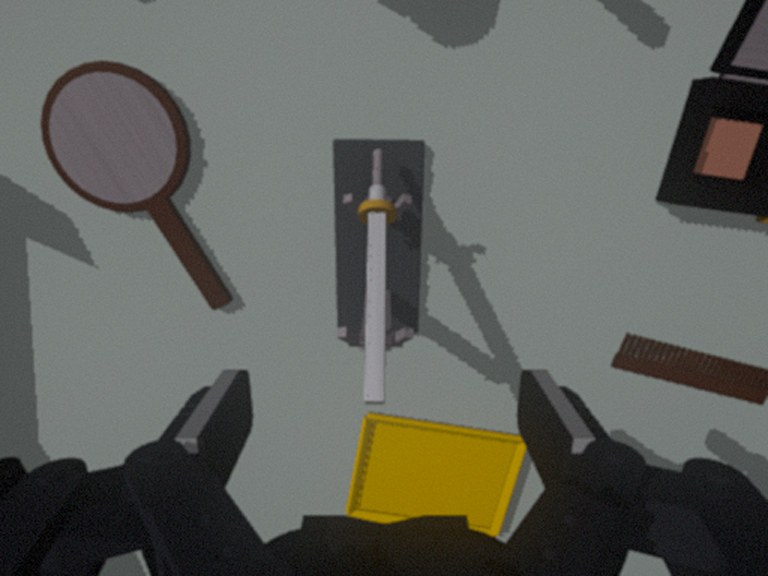

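The wrist view shows the wand from its handle end (373,402), past the collar (377,209), to the tip (377,151), centred between the jaws. I now fit its pose.

Run:
```python
from h import *
import pickle
from scipy.optimize import least_squares
c=pickle.load(open('pics/w1.pkl','rb'))
save('w1c.png',np.load('pics/w1.npy'),(215,85,295,275),4)
# px in native: handle end bottom face centre~, collar, tip
cs=np.cos(np.radians(40)); sn=np.sin(np.radians(40))
def X(p,x): return np.r_[p[0]+np.cos(p[2])*x*cs,p[1]+np.sin(p[2])*x*cs,.086-x*sn]
ob=[(.042,(377/1.5,209/1.5)),(.095,(377.5/1.5,151/1.5)),(-.085,(373.5/1.5,396/1.5))]
r=least_squares(lambda p:np.concatenate([w2pix(c,X(p,x))-q for x,q in ob]),[.5,.286,.17])
print(r.x[:2],np.degrees(r.x[2]),r.fun)
L=np.array([(.08,.035),(.08,-.035),(-.08,.035),(-.08,-.035)]);px=np.array([(333,140),(424,140),(338,334),(417,334)])/1.5
f=lambda p:np.concatenate([w2pix(c,[p[0]+np.cos(p[2])*a-np.sin(p[2])*b,p[1]+np.sin(p[2])*a+np.cos(p[2])*b,.008])-q for (a,b),q in zip(L,px)])
r=least_squares(f,[.5,.286,.17]); print('foot',r.x[:2],np.degrees(r.x[2]),r.fun.round(1))
# palette square pan
print(pix2w(c,735/1.5,150/1.5,.016))
```

```text
[0.49815612 0.29170794] 9.511718705300584 [-0.19456656  0.43189864  0.17517241 -3.03222107  0.02445447  2.46292622]
foot [0.49540521 0.29084135] 9.656761771836507 [-0.6 -0.3  0.4  0.2 -0.6 -0.1  0.8  0.3]
[0.61392152 0.04131922 0.016     ]
```

View pics/w1c.png

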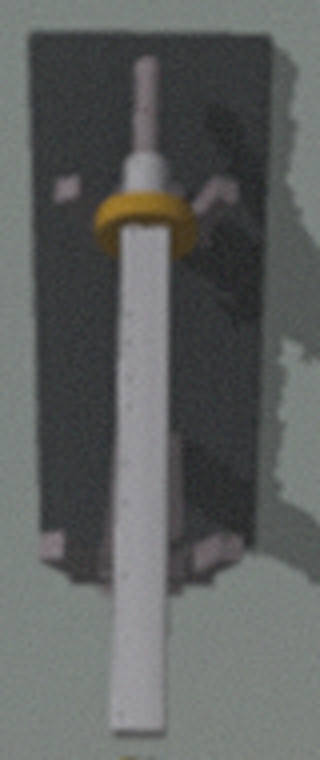

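Request:
arm_command --pt "0 0 -0.3 -0.35 0.35 -5 1" --pt "0 0 -0.3 -0.35 0.35 -10 1" --pt "0 0 -0.3 -0.35 0.35 -12 1" --pt "0 0 -0.3 -0.35 0.35 -12 1" --pt "0 0 -0.3 -0.35 0.35 -12 1"

```text
time: 2.9
ee_pos: [0.4982, 0.2885, 0.286]
ee_rot: [-3.141, -0.001, 0.167]
contact_force: [-0.2, 0.9, 0.6]
width: 1.004
```

Run:
```python
from h import *
o=monitor.get_obs(); c=cam('wrist',o); print(o['time'],o['ee_pos'],o['ee_rot'],o['contact_force'])
im=cams.get_image('wrist'); np.save('pics/w2.npy',im)
save('w2.png',im,s=1.5)
import pickle; pickle.dump(c,open('pics/w2.pkl','wb'))
```

```text
2.9 [0.49816729 0.28853016 0.2860157 ] [-3.14139277e+00 -9.70359276e-04  1.66599904e-01] [-0.24905288  0.88202183  0.5609324 ]
```

View pics/w2.png

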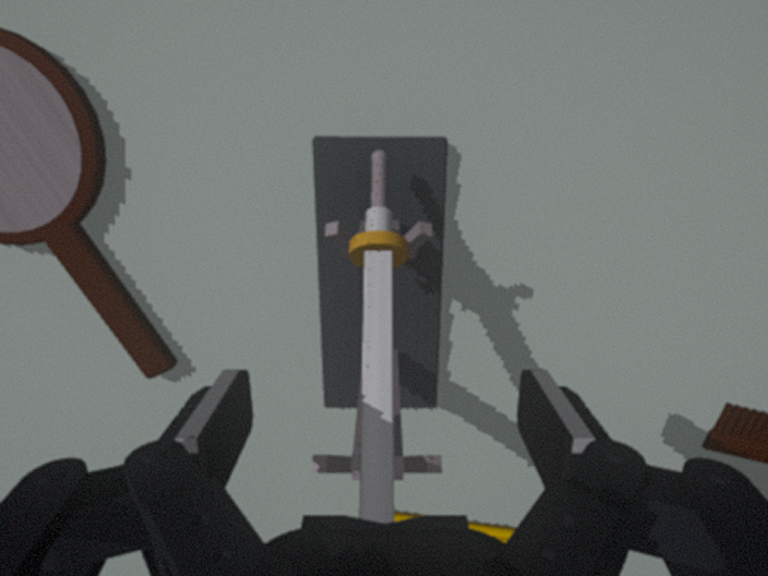

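Run:
```python
from h import *
import pickle
from scipy.optimize import least_squares
c=pickle.load(open('pics/w2.pkl','rb')); print(c[:3])
cs=np.cos(np.radians(40)); sn=np.sin(np.radians(40))
ob=[(.042,(378.5/1.5,247/1.5)),(.095,(378/1.5,152/1.5)),(0,(378/1.5,None))]
def X(p,x): return np.r_[p[0]+np.cos(p[2])*x*cs,p[1]+np.sin(p[2])*x*cs,.086-x*sn]
def f(p):
    r=[]
    for x,q in ob:
        w=w2pix(c,X(p,x)); r.append(w[0]-q[0]); 
        if q[1]: r.append(w[1]-q[1])
    return np.array(r)
r=least_squares(f,[.5,.286,.17]); print(r.x[:2],np.degrees(r.x[2]),r.fun.round(2))
L=np.array([(.08,.035),(.08,-.035)]);px=np.array([(313,137),(447,137)])/1.5
for q in px: print(pix2w(c,*q,.008))
# pad midline: project points on tool axis
o=monitor.get_obs()
for z in (.13,.142,.155): 
    print(z,w2pix(c,np.array([o['ee_pos'][0],o['ee_pos'][1],o['ee_pos'][2]-z]))*1.5)
```

```text
(np.float64(306.9118492939993), 256.1531963356845, 189.82846975488616)
[0.49689631 0.29099644] 10.078966287739275 [-0.22  1.23  0.1  -1.27  0.12]
[0.56885648 0.33783831 0.008     ]
[0.58033544 0.27020365 0.008     ]
0.13 [383.70659668 456.15546436]
0.142 [383.81046881 427.93599201]
0.155 [383.90405832 402.51005259]
```

Run:
```python
from h import *
for i in range(1):
    o=monitor.get_obs(); print(o['time'],o['ee_pos'],o['ee_rot'],o['qvel'].round(4))
```

```text
2.95 [0.49827687 0.28879778 0.28680935] [-3.14093831e+00 -2.31465520e-03  1.66817220e-01] [ 0.0066 -0.0023 -0.0111  0.0021 -0.0035  0.0021]
```

Request:
arm_command --pt "0 0 0 -0.13 0.22 -1.5 1" --pt "0 0 0 -0.13 0.22 -3 1" --pt "0 0 0 -0.13 0.22 -4.5 1" --pt "0 0 0 -0.13 0.22 -4.5 1" --pt "0 0 0 -0.13 0.22 -4.5 1"

```text
time: 3.45
ee_pos: [0.4964, 0.2915, 0.2392]
ee_rot: [3.141, 0.001, 0.168]
contact_force: [-0.3, 0.1, 0.6]
width: 1.001
```

Request:
arm_command --pt "0 0 0 0 0 0 0" --pt "0 0 0 0 0 0 0" --pt "0 0 0 0 0 0 0" --pt "0 0 0 0 0 0 0" --pt "0 0 0 0 0 0 0" --newtons 90

```text
time: 3.95
ee_pos: [0.4965, 0.2915, 0.2399]
ee_rot: [-3.142, -0.0, 0.168]
contact_force: [1.0, -3.2, 0.9]
width: 0.143
```

Request:
arm_command --pt "0 0 0 0 0 0 0" --pt "0 0 0 0 0 0 0" --pt "0 0 0 0 0 0 0"

```text
time: 4.25
ee_pos: [0.4965, 0.2915, 0.24]
ee_rot: [-3.142, -0.0, 0.168]
contact_force: [-2.0, -1.0, 4.5]
width: 0.122
```

Run:
```python
from h import *
import pickle
o=monitor.get_obs(); c=cam('wrist',o); print(o['time'],o['ee_pos'],o['ee_rot'],o['contact_force'],o['ft_torque'],o['width'])
im=cams.get_image('wrist'); save('w3.png',im,s=1.5)
pickle.dump(c,open('pics/w3.pkl','wb'))
```

```text
4.25 [0.4964849  0.29154705 0.24000614] [-3.14151852e+00 -2.16853969e-04  1.67815182e-01] [-2.04314107 -0.96425513  4.47343048] [-0.23820332  0.32183379 -0.03003139] 0.12158083981422323
```

View pics/w3.png

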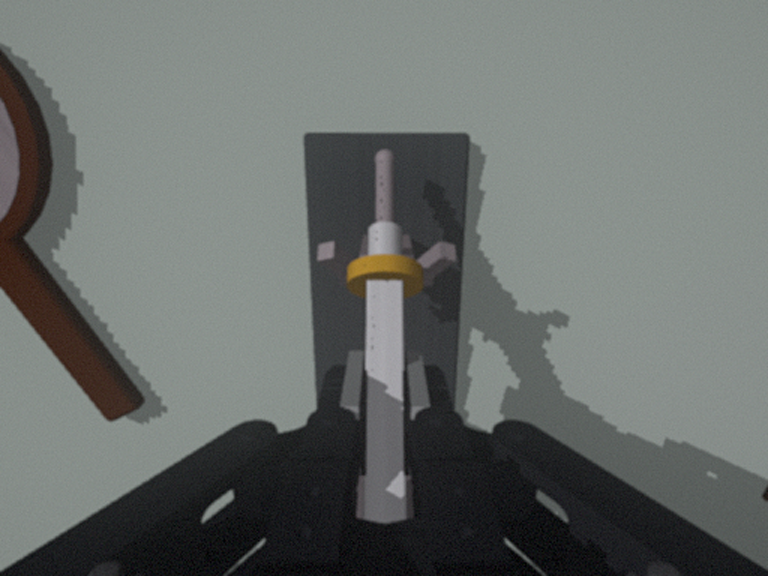

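Request:
arm_command --pt "0 0 0 0 0 0.5 0" --pt "0 0 0 0 0 1 0" --pt "0 0 0 0 0 2 0" --pt "0 0 0 0 0 3 0" --pt "0 0 0 0 0 3 0"

```text
time: 4.8
ee_pos: [0.4968, 0.2917, 0.2718]
ee_rot: [-3.141, -0.003, 0.168]
contact_force: [-0.0, -0.0, -0.7]
width: 0.121
```

Run:
```python
from h import *
import pickle
o=monitor.get_obs(); c=cam('wrist',o); print(o['time'],o['ee_pos'],o['ee_rot'],o['contact_force'],o['ft_torque'],o['width'])
im=cams.get_image('wrist'); save('w4.png',im,s=1.5)
pickle.dump(c,open('pics/w4.pkl','wb'))
```

```text
4.8 [0.49676455 0.29171686 0.27181043] [-3.14073377e+00 -2.51986524e-03  1.67822737e-01] [-0.03584757 -0.00336521 -0.65613313] [ 0.01689897 -0.01788378 -0.04539568] 0.12147100374871954
```

View pics/w4.png

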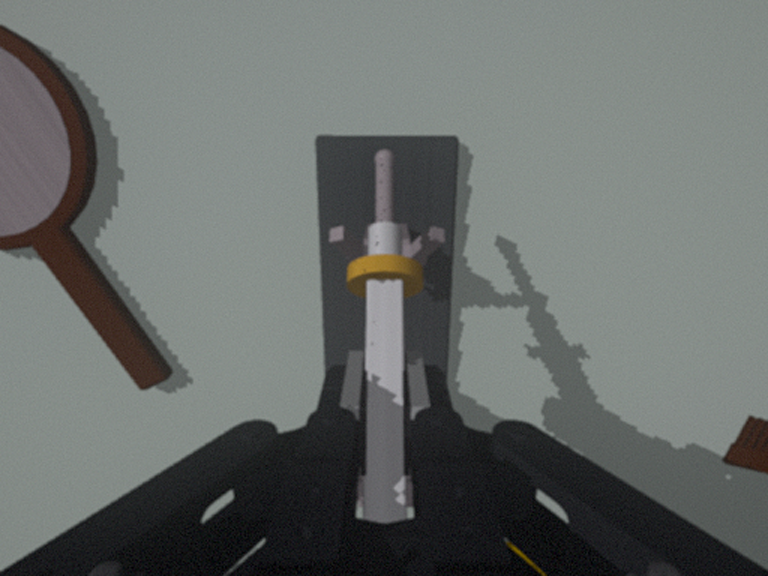

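Run:
```python
from h import *
import pickle
for n,z,v in (('w3',.025,152),('w4',.025+.0318,152)):
    c=pickle.load(open(f'pics/{n}.pkl','rb'))
    X=pix2w(c,383.5/1.5,v/1.5,z); print(X)
```

```text
[0.56760024 0.30419459 0.025     ]
[0.56833502 0.30461467 0.0568    ]
```

Request:
arm_command --pt "0 0 0 0 0 5 0" --pt "0 0 0 0 0 10 0" --pt "0 0 0 1 -5 10 0" --pt "0 0 0 2 -10 10 0" --pt "0 0 0 3 -15 10 0" --pt "0 0 0 4 -20 10 0" --pt "0 0 0 5 -25 10 0" --pt "0 0 0 5 -29 10 0"

```text
time: 5.65
ee_pos: [0.5467, -0.0007, 0.3694]
ee_rot: [3.142, 0.0, 0.167]
contact_force: [0.6, 0.0, -1.0]
width: 0.123
```

Request:
arm_command --pt "0 0 0 0 -5 -1 0" --pt "0 0 0 0 -9 -4 0" --pt "0 0 0 0 -9 -8 0" --pt "0 0 0 0 -9 -9.5 0" --pt "0 0 0 0 -9 -9.5 0" --pt "0 0 0 0 -9 -9.5 0"

```text
time: 6.25
ee_pos: [0.5469, -0.0878, 0.2761]
ee_rot: [3.141, -0.001, 0.169]
contact_force: [0.6, -0.7, -0.8]
width: 0.121
```

Run:
```python
from h import *
import pickle
o=monitor.get_obs(); c=cam('wrist',o); print(o['time'],o['ee_pos'],o['ee_rot'],o['contact_force'],o['ft_torque'],o['width'])
im=cams.get_image('wrist'); save('w5.png',im,s=1.5)
pickle.dump(c,open('pics/w5.pkl','wb'))
```

```text
6.25 [ 0.54687624 -0.0877831   0.2760888 ] [ 3.14127665e+00 -9.20177231e-04  1.68866094e-01] [ 0.64585083 -0.74245187 -0.81634793] [ 0.0251626  -0.04980389  0.0176992 ] 0.121352307465294
```

View pics/w5.png

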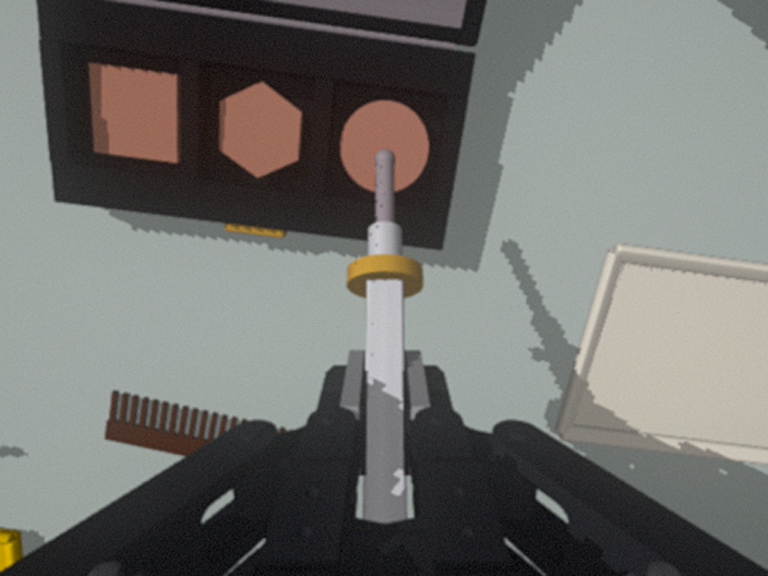

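The round pan is at (384,146), hex at (260,129), square at (137,113), with the tip right over the round pan.

Run:
```python
from h import *
import pickle
c=pickle.load(open('pics/w5.pkl','rb'))
for n,p in (('round',(384,146)),('hex',(260,129)),('sq',(137,113))):
    print(n,pix2w(c,p[0]/1.5,p[1]/1.5,.015))
for p in ((55,201),(442,248)): print(pix2w(c,p[0]/1.5,p[1]/1.5,.022))
o=monitor.get_obs(); print(o['ee_pos']+Rot.from_euler('z',o['ee_rot'][2]).apply([.0728,0,-.215]))
```

```text
round [ 0.61956928 -0.07500621  0.015     ]
hex [ 0.61720397 -0.01569535  0.015     ]
sq [0.61452084 0.04192139 0.015     ]
[0.56775957 0.07704108 0.022     ]
[ 0.576717   -0.11164184  0.022     ]
[ 0.6187539  -0.07550938  0.06169884]
```

Request:
arm_command --pt "0 0 0 0.1 0 -1.5 0" --pt "0 0 0 0.1 0 -3 0" --pt "0 0 0 0.1 0 -3.5 0" --pt "0 0 0 0.1 0 -3.5 0" --pt "0 0 0 0.1 0 -3.5 0"

```text
time: 6.8
ee_pos: [0.5475, -0.0885, 0.2397]
ee_rot: [-3.142, 0.0, 0.168]
contact_force: [0.4, -0.7, 0.3]
width: 0.126
```

Request:
arm_command --pt "0 0 0 0 0 -0.05 0" --pt "0 0 0 0 0 -0.1 0"

```text
time: 7.0
ee_pos: [0.5476, -0.0885, 0.2391]
ee_rot: [3.141, -0.001, 0.168]
contact_force: [0.1, -0.8, -0.1]
width: 0.124
```

Request:
arm_command --pt "0 0 0 0 0 -0.05 0" --pt "0 0 0 0 0 -0.1 0"

```text
time: 7.2
ee_pos: [0.5475, -0.0885, 0.2379]
ee_rot: [3.141, -0.0, 0.168]
contact_force: [1.0, -0.0, -0.1]
width: 0.124
```

Request:
arm_command --pt "0 0 0 0 0 -0.05 0" --pt "0 0 0 0 0 -0.1 0"

```text
time: 7.4
ee_pos: [0.5475, -0.0885, 0.2367]
ee_rot: [-3.142, -0.0, 0.168]
contact_force: [0.0, -0.4, -0.1]
width: 0.122
```

Request:
arm_command --pt "0 0 0 0 0 -0.05 0" --pt "0 0 0 0 0 -0.1 0"

```text
time: 7.6
ee_pos: [0.5475, -0.0885, 0.2356]
ee_rot: [-3.142, 0.0, 0.168]
contact_force: [-0.1, 0.2, -0.1]
width: 0.126
```

Request:
arm_command --pt "0 0 0 0 0 -0.05 0" --pt "0 0 0 0 0 -0.1 0"

```text
time: 7.8
ee_pos: [0.5475, -0.0884, 0.2346]
ee_rot: [-3.142, 0.0, 0.168]
contact_force: [0.3, 0.4, -0.6]
width: 0.125
```

Request:
arm_command --pt "0 0 0 0 0 -0.05 0" --pt "0 0 0 0 0 -0.1 0"

```text
time: 8.0
ee_pos: [0.5475, -0.0885, 0.2339]
ee_rot: [3.142, -0.0, 0.168]
contact_force: [-2.8, -1.0, 5.0]
width: 0.123
```

Request:
arm_command --pt "0 0 0 0 0 0 0"

```text
time: 8.1
ee_pos: [0.5475, -0.0885, 0.2339]
ee_rot: [3.142, -0.0, 0.168]
contact_force: [-2.5, -0.2, 3.6]
width: 0.118
```

Request:
arm_command --pt "0 0 0 0 0 0 0" --pt "0 0 0 0 0 0 0" --pt "0 0 0 0 0 0 0" --pt "0 0 0 0 0 0 0" --pt "0 0 0 0 0 0 0"

```text
time: 8.6
ee_pos: [0.5475, -0.0885, 0.2338]
ee_rot: [3.142, -0.0, 0.168]
contact_force: [-2.4, 0.0, 4.6]
width: 0.125
```

Request:
arm_command --pt "0 0 0 0 0 2 0" --pt "0 0 0 0 0 4 0" --pt "0 0 0 -0.2 4 4 0" --pt "0 0 0 -0.4 8 4 0" --pt "0 0 0 -0.5 11.8 4 0" --pt "0 0 0 -0.5 11.8 4 0" --pt "0 0 0 -0.5 11.8 4 0"

```text
time: 9.3
ee_pos: [0.5424, 0.0302, 0.2734]
ee_rot: [3.142, 0.0, 0.17]
contact_force: [-0.6, -0.8, -0.4]
width: 0.125
```

Run:
```python
from h import *
import pickle
o=monitor.get_obs(); c=cam('wrist',o); print(o['time'],o['ee_pos'],o['ee_rot'],o['contact_force'],o['ft_torque'],o['width'])
im=cams.get_image('wrist'); save('w6.png',im,s=1.5)
pickle.dump(c,open('pics/w6.pkl','wb'))
```

```text
9.3 [0.54240156 0.03018653 0.27341115] [3.14151688e+00 1.91417108e-04 1.69502599e-01] [-0.59557994 -0.81624472 -0.43279058] [ 0.00018253 -0.06427176  0.00150397] 0.12455798211148374
```

View pics/w6.png

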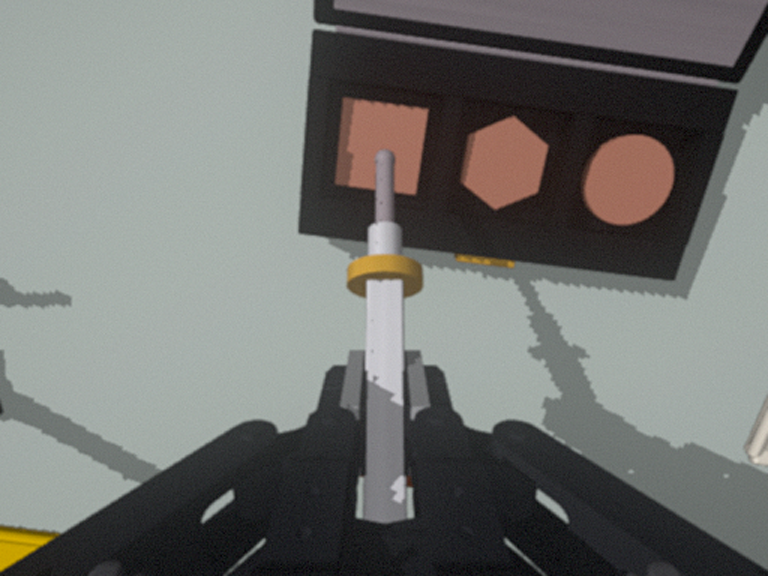

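The tip is at (384,153), over the square pan centred at about (383,146), and the wand has not shifted in the grip. I descend.

Request:
arm_command --pt "0 0 0 0 0 -1.5 0" --pt "0 0 0 0 0 -3 0" --pt "0 0 0 0 0 -3.5 0" --pt "0 0 0 0 0 -3.5 0" --pt "0 0 0 0 0 -3.5 0"

```text
time: 9.85
ee_pos: [0.5426, 0.0293, 0.2386]
ee_rot: [-3.142, 0.0, 0.167]
contact_force: [0.4, 0.9, -0.7]
width: 0.124
```

Request:
arm_command --pt "0 0 0 0 0 -0.05 0" --pt "0 0 0 0 0 -0.1 0"

```text
time: 10.05
ee_pos: [0.5426, 0.0295, 0.2382]
ee_rot: [3.141, -0.001, 0.168]
contact_force: [-0.6, 0.3, -1.3]
width: 0.123
```

Request:
arm_command --pt "0 0 0 0 0 -0.05 0" --pt "0 0 0 0 0 -0.1 0"

```text
time: 10.25
ee_pos: [0.5425, 0.0296, 0.2368]
ee_rot: [3.142, -0.0, 0.168]
contact_force: [-0.6, -0.8, -0.7]
width: 0.123
```

Request:
arm_command --pt "0 0 0 0 0 -0.05 0" --pt "0 0 0 0 0 -0.1 0"

```text
time: 10.45
ee_pos: [0.5425, 0.0296, 0.2357]
ee_rot: [-3.142, -0.0, 0.168]
contact_force: [-0.2, -0.9, -0.7]
width: 0.126
```

Request:
arm_command --pt "0 0 0 0 0 -0.05 0" --pt "0 0 0 0 0 -0.1 0"

```text
time: 10.65
ee_pos: [0.5425, 0.0295, 0.2346]
ee_rot: [-3.142, 0.0, 0.168]
contact_force: [-0.1, 0.2, -0.3]
width: 0.122
```

Request:
arm_command --pt "0 0 0 0 0 -0.05 0" --pt "0 0 0 0 0 -0.1 0"

```text
time: 10.85
ee_pos: [0.5425, 0.0295, 0.2336]
ee_rot: [-3.142, 0.0, 0.168]
contact_force: [-0.3, 0.2, -0.4]
width: 0.122
```

Request:
arm_command --pt "0 0 0 0 0 -0.05 0" --pt "0 0 0 0 0 -0.1 0"

```text
time: 11.05
ee_pos: [0.5425, 0.0295, 0.2327]
ee_rot: [-3.142, 0.0, 0.168]
contact_force: [0.4, -0.3, -0.8]
width: 0.124
```

Request:
arm_command --pt "0 0 0 0 0 -0.05 0" --pt "0 0 0 0 0 -0.1 0"

```text
time: 11.25
ee_pos: [0.5425, 0.0295, 0.2317]
ee_rot: [-3.142, -0.0, 0.168]
contact_force: [-0.1, 0.6, -0.9]
width: 0.122
```

Request:
arm_command --pt "0 0 0 0 0 -0.05 0" --pt "0 0 0 0 0 -0.1 0"

```text
time: 11.45
ee_pos: [0.5425, 0.0295, 0.2307]
ee_rot: [3.142, -0.0, 0.168]
contact_force: [-1.2, -0.3, 0.8]
width: 0.121
```

Request:
arm_command --pt "0 0 0 0 0 -0.05 0" --pt "0 0 0 0 0 -0.05 0"

```text
time: 11.65
ee_pos: [0.5424, 0.0295, 0.2301]
ee_rot: [-3.142, 0.0, 0.168]
contact_force: [0.7, 0.6, -0.8]
width: 0.122
```

Request:
arm_command --pt "0 0 0 0 0 -0.05 0" --pt "0 0 0 0 0 -0.1 0"

```text
time: 11.85
ee_pos: [0.5425, 0.0295, 0.2292]
ee_rot: [3.142, -0.0, 0.168]
contact_force: [-0.3, 0.8, -0.7]
width: 0.124
```

Request:
arm_command --pt "0 0 0 0 0 -0.05 0" --pt "0 0 0 0 0 -0.1 0"

```text
time: 12.05
ee_pos: [0.5425, 0.0295, 0.2282]
ee_rot: [3.142, -0.0, 0.168]
contact_force: [-1.0, -0.8, 1.7]
width: 0.124
```

Request:
arm_command --pt "0 0 0 0 0 -0.03 0" --pt "0 0 0 0 0 -0.03 0"

```text
time: 12.25
ee_pos: [0.5425, 0.0295, 0.2281]
ee_rot: [3.142, -0.0, 0.168]
contact_force: [-1.3, -0.2, 3.9]
width: 0.121
```

Contact at about 4 N. I hold it.

Request:
arm_command --pt "0 0 0 0 0 0 0" --pt "0 0 0 0 0 0 0" --pt "0 0 0 0 0 0 0" --pt "0 0 0 0 0 0 0" --pt "0 0 0 0 0 0 0"

```text
time: 12.75
ee_pos: [0.5425, 0.0295, 0.228]
ee_rot: [3.142, -0.0, 0.168]
contact_force: [-3.4, -0.6, 4.3]
width: 0.125
```

Request:
arm_command --pt "0 0 0 0 0 3 0" --pt "0 0 0 0 0 7 0" --pt "0 0 0 -1.2 -4.8 7 0" --pt "0 0 0 -2.4 -9.6 7 0" --pt "0 0 0 -3.6 -14.4 7 0" --pt "0 0 0 -4.8 -19.2 7 0" --pt "0 0 0 -6 -24 7 0" --pt "0 0 0 -7.2 -28.8 7 0"

```text
time: 13.55
ee_pos: [0.4695, -0.2603, 0.2978]
ee_rot: [3.141, -0.0, 0.168]
contact_force: [1.3, 0.1, -0.0]
width: 0.121
```

Request:
arm_command --pt "0 0 0 -0.7 -3.5 0 0" --pt "0 0 0 -0.7 -3.5 -2 0" --pt "0 0 0 -0.7 -3.5 -2 0" --pt "0 0 0 -0.7 -3.5 -2 0"

```text
time: 13.95
ee_pos: [0.4635, -0.2932, 0.2777]
ee_rot: [-3.141, 0.001, 0.168]
contact_force: [-0.1, 0.5, 0.1]
width: 0.125
```

Run:
```python
from h import *
import pickle
o=monitor.get_obs(); c=cam('wrist',o); print(o['time'],o['ee_pos'],o['ee_rot'],o['contact_force'],o['ft_torque'],o['width'])
im=cams.get_image('wrist'); save('w7.png',im,s=1.5)
pickle.dump(c,open('pics/w7.pkl','wb'))
```

```text
13.95 [ 0.46350288 -0.29317773  0.27767145] [-3.14072796e+00  6.83837252e-04  1.67968678e-01] [-0.14186255  0.48225554  0.11889431] [-0.03090479  0.00514176  0.05526242] 0.12507772547551135
```

View pics/w7.png

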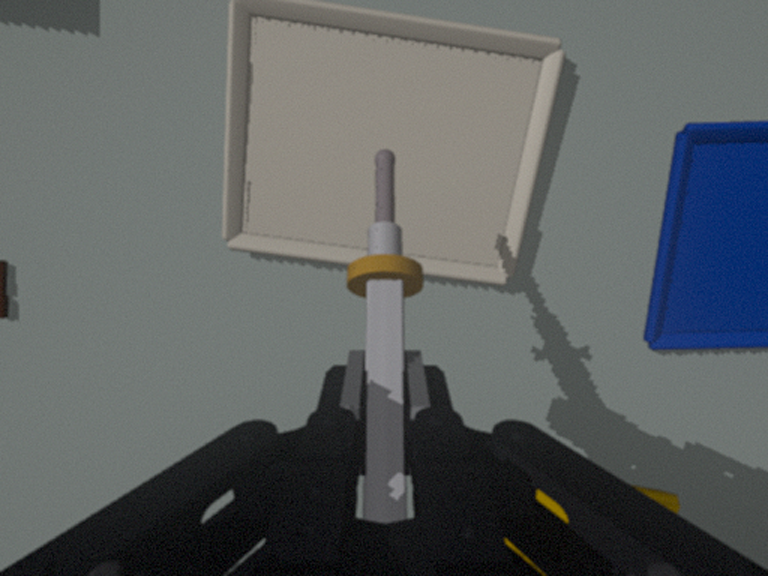

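The tip is at (384,153), within a few mm of the white tray's floor centre at about (388,140). I descend.

Request:
arm_command --pt "0 0 0 0 0 -2 0" --pt "0 0 0 0 0 -4 0" --pt "0 0 0 0 0 -5 0" --pt "0 0 0 0 0 -5 0" --pt "0 0 0 0 0 -5 0"

```text
time: 14.5
ee_pos: [0.4638, -0.2933, 0.2289]
ee_rot: [3.141, -0.001, 0.168]
contact_force: [-0.0, 0.1, -0.1]
width: 0.122
```

Request:
arm_command --pt "0 0 0 0 0 -0.05 0" --pt "0 0 0 0 0 -0.1 0"

```text
time: 14.7
ee_pos: [0.4637, -0.2935, 0.2278]
ee_rot: [3.141, -0.001, 0.168]
contact_force: [0.4, 0.4, -0.9]
width: 0.119
```

Request:
arm_command --pt "0 0 0 0 0 -0.05 0" --pt "0 0 0 0 0 -0.1 0"

```text
time: 14.9
ee_pos: [0.4635, -0.2935, 0.2261]
ee_rot: [3.141, -0.0, 0.168]
contact_force: [-0.4, 0.6, -0.3]
width: 0.124
```

Request:
arm_command --pt "0 0 0 0 0 -0.05 0" --pt "0 0 0 0 0 -0.1 0"

```text
time: 15.1
ee_pos: [0.4635, -0.2935, 0.2249]
ee_rot: [-3.142, -0.0, 0.168]
contact_force: [-1.2, 0.3, -0.5]
width: 0.124
```

Request:
arm_command --pt "0 0 0 0 0 -0.05 0" --pt "0 0 0 0 0 -0.1 0"

```text
time: 15.3
ee_pos: [0.4634, -0.2935, 0.2238]
ee_rot: [-3.142, 0.0, 0.168]
contact_force: [0.2, -0.2, -0.3]
width: 0.126
```

Request:
arm_command --pt "0 0 0 0 0 -0.05 0" --pt "0 0 0 0 0 -0.1 0"

```text
time: 15.5
ee_pos: [0.4635, -0.2935, 0.2229]
ee_rot: [-3.142, 0.0, 0.168]
contact_force: [-0.5, -0.4, -1.4]
width: 0.123
```

Request:
arm_command --pt "0 0 0 0 0 -0.05 0" --pt "0 0 0 0 0 -0.1 0"

```text
time: 15.7
ee_pos: [0.4635, -0.2935, 0.2221]
ee_rot: [3.141, 0.0, 0.168]
contact_force: [-3.4, -0.3, 4.3]
width: 0.127
```

Request:
arm_command --pt "0 0 0 0 0 0 0" --pt "0 0 0 0 0 0 0" --pt "0 0 0 0 0 0 0" --pt "0 0 0 0 0 0 0" --pt "0 0 0 0 0 0 0" --pt "0 0 0 0 0 0 0"

```text
time: 16.3
ee_pos: [0.4635, -0.2935, 0.222]
ee_rot: [3.141, -0.0, 0.168]
contact_force: [-2.6, -1.0, 6.0]
width: 0.122
```

Request:
arm_command --pt "0 0 0 0 0 4 0" --pt "0 0 0 0 0 9 0" --pt "0 0 0 0.2 4.5 11 0" --pt "0 0 0 0.5 9 13 0" --pt "0 0 0 0.8 13.5 13 0" --pt "0 0 0 1 18 13 0" --pt "0 0 0 1.3 22.5 13 0" --pt "0 0 0 1.5 27 13 0"

```text
time: 17.1
ee_pos: [0.4782, -0.0216, 0.3517]
ee_rot: [-3.141, -0.0, 0.168]
contact_force: [0.9, -0.9, -1.5]
width: 0.12
```

Request:
arm_command --pt "0 0 0 0.3 4.5 0 0" --pt "0 0 0 0.5 9 0 0" --pt "0 0 0 0.8 13.5 0 0" --pt "0 0 0 1 18 0 0" --pt "0 0 0 1.3 22.5 0 0" --pt "0 0 0 1.6 27 0 0" --pt "0 0 0 1.8 31.5 0 0" --pt "0 0 0 1.8 31.5 0 0"

```text
time: 17.9
ee_pos: [0.4961, 0.2956, 0.3509]
ee_rot: [-3.141, 0.001, 0.171]
contact_force: [0.2, -0.7, 0.9]
width: 0.119
```

Request:
arm_command --pt "0 0 0 0 0 0 0" --pt "0 0 0 0 0 0 0"

```text
time: 18.1
ee_pos: [0.4965, 0.2909, 0.3516]
ee_rot: [3.141, 0.0, 0.167]
contact_force: [-0.4, -0.3, -0.3]
width: 0.123
```

Request:
arm_command --pt "0 0 0 0 0.05 -4 0" --pt "0 0 0 0 0.05 -8 0" --pt "0 0 0 0 0.05 -8 0" --pt "0 0 0 0 0.05 -8 0" --pt "0 0 0 0 0.05 -8 0"

```text
time: 18.6
ee_pos: [0.497, 0.2918, 0.2746]
ee_rot: [-3.141, -0.003, 0.167]
contact_force: [-0.0, -0.1, -0.1]
width: 0.121
```

Run:
```python
from h import *
o=monitor.get_obs(); print(o['time'],o['ee_pos'],o['ee_rot'],o['contact_force'],o['ft_torque'],o['width'])
im=cams.get_image('wrist')
a=cv2.imread('pics/w4.png'); b=cv2.resize(im,None,fx=1.5,fy=1.5,interpolation=cv2.INTER_CUBIC)[:,:,::-1]
x=np.hstack([a[110:450,220:560],b[110:450,220:560]]); cv2.imwrite('pics/cmp.png',x)
```

```text
18.6 [0.4970443  0.29178782 0.27457292] [-3.14063040e+00 -2.84813691e-03  1.67102547e-01] [-0.01335306 -0.0728595  -0.10876788] [-0.00785248  0.02230251  0.0072902 ] 0.12148345889534005
```

View pics/cmp.png

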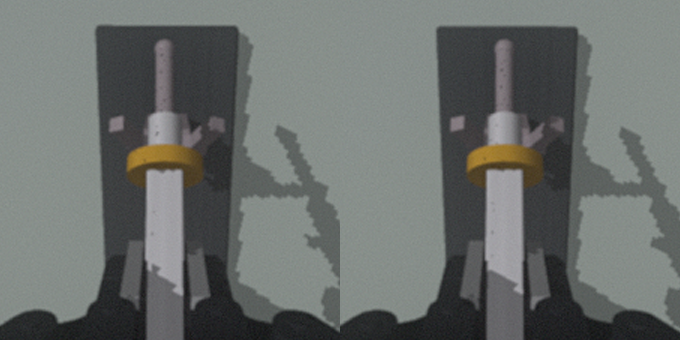

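The before and after pictures match, so the wand has not shifted in the grip. I lower it back with a 1 mm up-slope allowance.

Request:
arm_command --pt "0 0 0 -0.1 0 -1 0" --pt "0 0 0 -0.1 0 -2 0" --pt "0 0 0 -0.1 0 -2.6 0" --pt "0 0 0 -0.1 0 -3 0" --pt "0 0 0 -0.1 0 -3 0"

```text
time: 19.15
ee_pos: [0.4955, 0.2921, 0.2414]
ee_rot: [3.141, 0.0, 0.168]
contact_force: [0.2, 0.6, -0.6]
width: 0.123
```

Request:
arm_command --pt "0 0 0 0 0 -0.05 0" --pt "0 0 0 0 0 -0.1 0" --pt "0 0 0 0 0 -0.1 0"

```text
time: 19.45
ee_pos: [0.4955, 0.292, 0.2409]
ee_rot: [-3.142, 0.0, 0.168]
contact_force: [0.7, 0.6, -1.2]
width: 0.121
```

Request:
arm_command --pt "0 0 0 0 0 -0.05 0" --pt "0 0 0 0 0 -0.1 0" --pt "0 0 0 0 0 -0.1 0"

```text
time: 19.75
ee_pos: [0.4957, 0.2921, 0.2405]
ee_rot: [-3.141, -0.001, 0.168]
contact_force: [1.2, -0.2, 4.9]
width: 0.125
```

Request:
arm_command --pt "0 0 0 0 0 0 0.25" --pt "0 0 0 0 0 0 0.25" --pt "0 0 0 0 0 0 0.6" --pt "0 0 0 0 0 0 1" --pt "0 0 0 0 0 0 1" --pt "0 0 0 0 0 0 1" --pt "0 0 0 0 0 0 1"

```text
time: 20.45
ee_pos: [0.4955, 0.2921, 0.2399]
ee_rot: [-3.142, 0.0, 0.168]
contact_force: [-1.1, -0.1, -0.1]
width: 1.004
```

Run:
```python
from h import *
o=monitor.get_obs(); print(o['time'],o['ee_pos'],o['contact_force'],o['width'])
im=cams.get_image('wrist'); save('w9.png',im,s=1.5)
```

```text
20.45 [0.49545334 0.29205372 0.23991179] [-1.11999451 -0.11395861 -0.0590376 ] 1.0043029032413804
```

View pics/w9.png

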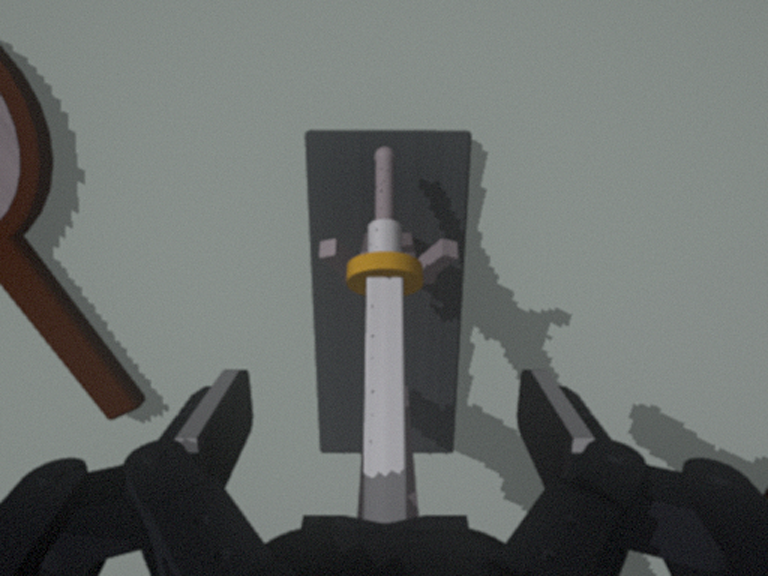

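The wand lies in its forks with the tip at (384,150) and the collar at (385,268) up-slope of the low fork, as before. I raise the arm straight up and do a final check.

Request:
arm_command --pt "0 0 0 0 0 3 1" --pt "0 0 0 0 0 7 1" --pt "0 0 0 0 0 12 1" --pt "0 0 0 0 0 16.4 1" --pt "0 0 0 0 0 16.4 1" --pt "0 0 0 0 0 16.4 1" --pt "0 0 0 0 0 16.4 1"

```text
time: 21.2
ee_pos: [0.4954, 0.292, 0.4025]
ee_rot: [3.141, 0.002, 0.168]
contact_force: [0.4, -0.1, -0.6]
width: 1.001
```

Run:
```python
from h import *
o=monitor.get_obs(); print(o['time'],o['ee_pos'],o['contact_force'],o['width'])
im=cams.get_image('wrist'); s=cams.get_image('scene'); s0=np.load('pics/scene0.npy'); w1=np.load('pics/w1.npy')
f=lambda i,k:cv2.resize(i,None,fx=k,fy=k,interpolation=cv2.INTER_CUBIC)
x=np.hstack([f(w1[85:275,200:300],3)[:560],f(im[85:275,200:300],3)[:560]])
save('fin1.png',x)
save('fin2.png',s,s=1.5)
```

```text
21.2 [0.49539833 0.29199087 0.40246693] [ 0.37210474 -0.08832022 -0.62220329] 1.0008540979842175
```

View pics/fin1.png

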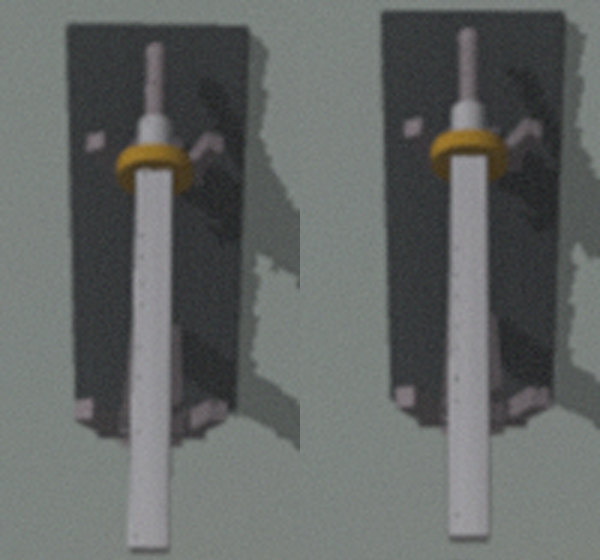

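View pics/fin2.png

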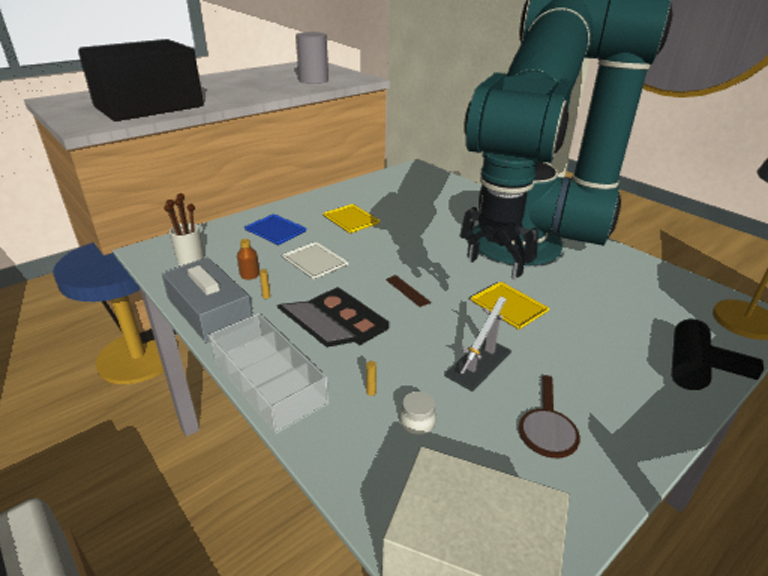

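The wand sits in its stand as at the start: relative to the foot, the tip, collar and handle look the same in both wrist crops. In the scene picture everything else is where it was, with the stand at (478,345) and the mirror at (549,432). I hand in.

```bash
python3 -c "
from h import *
print(finish_job())"
```

```text
the job is handed in; nothing more can be done
None
```

I lifted the wand from its stand and touched the three targets in order. I then put it back in its forks, opened the gripper and handed the job in at about 21 s; no verdict was reported.

| Target | Reading while held (N, vertical) | Held |
|---|---|---|
| Round pan | about 4–5 | about 0.7 s |
| Square pan | about 4 | about 0.7 s |
| White tray middle | 4–6 | about 0.7 s |

- **Forces:** I felt for each surface in steps of 1 mm or less. Readings stayed well under 15 N. I read the force only at the end of each move, so short peaks in between are not ruled out.
- **Wand:** It did not slip in the grip. The last wrist picture shows it in both forks with the collar up-slope of the low fork, as at the start. The gripper is open and about 16 cm above where it let go.
- **Other things:** By eye, the last scene picture shows nothing else moved, and I kept the tip well clear of the six-sided pan.
- **Disagreements:** The top and wrist cameras put the stand 3–5 mm apart, and I used the wrist camera. One reading of 0.8 N on the way to the square pan looked like noise, because real contact came about 2.5 mm lower.

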